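# Put the spare blade away and lock the blade case

### The arm

A 6-joint arm with a two-finger parallel gripper is mounted at the origin on a cart in front of the work surface, level with it; the furniture and walls round the work are solid. World frame = base frame: x ahead of the robot, y to its left, z up, the work surface at z = 0. Lengths are in m, angles in rad, forces in N, time in s.
With the tool pointing down it reaches from about 0.35 to 0.875 m from the base axis. Payload 4.2 kg.
Tool frame: the origin (TCP) lies midway between the tips of the shut fingers; the grasp point (between the pads) lies 19 mm behind it; z points along the fingers, y is the line along which they close (so a half turn about z gives the same grasp; the last joint's range is limited). The gripper opens to 85 mm and grips with 20 to 120 N. Pads are 22 mm wide; open, the fingers measure 114 mm over their backs; the gripper's body (76 mm by 85 mm) begins 54 mm behind the grasp point. The pads swing forward as they close: fully open they stand 13 mm farther back than shut.
Start: joints at [1.451, 0.385, 0.008, 0, -1.194, -0.259], TCP at [0.231, 0.581, 0.231] pointing down, gripper open.
Joint ranges: [-3.14, 3.14], [-1.21, 2.06], [-1.07, 1.41], [-3.16, 2.05], [-2.99, -0.16], [-3.1, 3.1]. Speed limits (rad/s): [2.79, 2.79, 3.14, 3.14, 3.14, 3.14].

### API

Orientations are given as a unit quaternion [x, y, z, w].
In Python, from bench import robot gives the robot as it stands.
- The arm moves only by the tool send_rows, never from a script. Its argument "targets" is one flat list of numbers, 7 for each row, row after row: the turn, a rotation vector about the tool's x, y, z in rad, then the shift along the tool's x, y, z in mm, then the closure, from -1 (fully open) to 1 (shut). A call has 1 to 10 rows; each row is the pose to reach, as a shift and turn from the pose commanded when the call began, along the tool's axes at that moment; what a row does not reach only later rows make up. A row lasts 1/10 s, in which the tool goes at most 50 mm and 8.59 degrees, less where a joint would pass 70% of its speed; a pose out of reach is approached as far as the arm can. A call with a gripper value outside its range is refused whole. The fingers move at their own pace and stop on an object; "newtons" is the grip in N (left out, the last holds). Time passes only in rows, so rows that repeat a pose let the fingers close. It gives the time, the measured TCP pose, the force, the opening and the grip force at its end, in the units of the state.
- robot.get_state(): the state, without advancing time (a new reading comes with each control period).
- robot.read_camera(name): name is "scene" or "top" or "wrist"; returns a dict with "color" (420x560x3 uint8, blue, green, red), "fx", "fy", "cx", "cy" (pixels), "T" (4x4, takes a point from camera to world coordinates); the wrist camera has in their place "T_tool_cam" (4x4, takes a point from camera to tool coordinates, whose origin is the TCP and whose axes are the flange's). Camera axes: x right, y down, z forward; pixel columns grow to the right and rows downward; lengths in m; the calibration is good to about 2 mm. A picture is of the moment at which its call begins: read the wrist's pose just before it. There is no depth.
- robot.job_done(): hands the job in; it is judged then, once.
The state is a dict: "time": time; "joints": joint angles; "joint_velocities": joint speeds; "joint_torque": joint torques, N m; "eef_pos": TCP position; "tcp_rot": TCP orientation; "wrist_force": force on the tool from outside, world axes, zero at the start; "moment": the same for the moment, N m; "grip_width": finger opening in m; "finger_force": force on a finger pad.
Only numpy, scipy, OpenCV 4.12 (cv2) and the standard library are available. Lean on these libraries where they do the work, as an engineer would, in place of code of your own. Each camera call takes 0.05 s, during which the arm holds its last target. There are 200 camera calls.

### The job

A spare slicer blade has been left out on the table after the blade change. Lay it in the empty front rest of the steel blade case, beside the blade that is already there, then shut the lid fully and lock it by turning the black knob on the lid clockwise (seen from above) as far as it goes. Leave the stored blade in its rest and the spanner, wing nuts, hex key and counter where they lie.

Things in the scene. Friction and masses are not known exactly. Their poses are not given: they have to be found in the camera images.
- loose_blade: The spare blade left out on the table: a flat plain steel bar 22 wide x 190 long x 8 mm thick, about 50 g. Origin at the centre of its underside, y along its length. Lies roughly along world x; it and the spanner may have changed places.
- stored_blade: A second spare blade, 22 x 200 x 9 mm, already lying in the back rest of the case. Origin at the centre of its underside, y along its length.
- blade_case: Fixed stainless box 126 (x) x 226 (y) x 46 mm high, walls 3, floor at z 7; origin at the centre of its underside on the table, x to the hinge at the back, y to the robot's left. Two white rest bars (y = -65 and +65, 14 wide) carry blades lying along y, undersides at z 22. Lanes at x = -15 (front, empty) and 33 (back), 31 wide between round-topped teeth up to z 35. Inside 220 long in y.
- empty_rest (a point): Centre of the empty front lane at rest height, z 22; axes as the case. A blade lying properly has its origin here, its y along this y (either way), with 4 mm play sideways, 15 endways. Between the rest bars the case is open to its floor for the fingers: 34 mm free in front of the blade (27 beside the latch's strike plate on the front wall, z 40 to 43.5, y -28 to 28), 26 behind it.
- back_rest (a point): The same point of the back lane, where the stored blade lies; axes as the case.
- case_lid (a joint): Lid angle in rad: 0 = shut, grows as it opens; starts at 1.5 to 1.75 (upright or leaning a little back). Stiff hinge: it stays where it is left and must be pushed down all the way (2 to 3 N at its edge). White strips under it touch a blade that lies too high.
- lid_hinge (a point): Middle of the hinge line (along y), 66 mm behind the case's centre, 48 mm above the table. Turns with the lid: -x points along the lid to its front edge, z is the lid's outer side.
- lid_edge (a point): Middle of the lid's front edge, a rolled hem 8 mm in diameter, 234 mm long (along y), 141 mm from the hinge line; turns with the lid. Sheet 3 mm thick. When shut, the hem stands 12 mm in front of the case at z 48; the lid's top is at z 49.5.
- cam_latch (a joint): Turn of the latch knob in rad: starts open at 0 to 0.15; grows clockwise seen from above with the lid shut; stop at 1.5 = locked, the tongue below the lid then being under the strike of the case. Turned before the lid is down, the tongue lands on the strike and the lid cannot shut. Friction 0.06 N m.
- latch_grip (a point): On the latch knob's axis, 22 mm off the lid's outer face; turns with the knob, z outwards. The knob is a black bar 46 long x 10 wide, from 6 to 28 mm off the lid, at the lid's middle, 35 mm behind its front edge. The bar lies along this point's y (within 4 degrees): along the case's y when open, along its x when locked.
- spanner: Bystander: combination spanner, 25 x 163 x 9 mm, lying along world x beside the blade; narrow shank with two heads. Origin at the centre of its underside, y along its length.
- wing_nut_a: Bystander: wing nut, 43 mm across the wings, 20 mm high.
- wing_nut_b: Bystander: wing nut, 43 mm across the wings, 20 mm high.
- hex_key_8: Bystander: black L-shaped hex key, 38 x 90 x 7 mm.
- counter: Bystander: round hand counter, 54 x 50 x 20 mm.

How it is judged:
On the way, in this order (a step that is already met when the one before it is completed fails the run):
1. the loose blade lies in the empty front rest, let go, while the lid is still open (x of loose_blade in the frame of empty_rest between -0.01 and 0.01 m and y of loose_blade in the frame of empty_rest between -0.025 and 0.025 m and z of loose_blade in the frame of empty_rest between -0.004 and 0.0115 m and angle between the y axis of loose_blade and the y axis of blade_case, either way round below 0.1 rad and value of joint case_lid above 0.5 rad and contact force between the fingers and loose_blade below 0.2 N), for 0.2 s.
2. the lid is shut with the latch still open (value of joint case_lid below 0.03 rad and value of joint cam_latch below 1 rad), for 0.1 s.
3. the latch is turned home (value of joint cam_latch above 1.3 rad and value of joint case_lid below 0.03 rad), for 0.2 s.
At the end, for the whole second after the job is handed in: Loose blade flat in the front rest, stored blade in the back rest (each within 10 mm sideways, 25 mm endways, 0.1 rad, underside at rest height or one thickness up if turned over), at rest; lid below 0.03 rad; latch beyond 1.3 of 1.5 rad (all of step 3 and x of loose_blade in the frame of empty_rest between -0.01 and 0.01 m and y of loose_blade in the frame of empty_rest between -0.025 and 0.025 m and z of loose_blade in the frame of empty_rest between -0.004 and 0.0115 m and angle between the y axis of each of loose_blade, stored_blade and the y axis of blade_case, either way round below 0.1 rad and x of stored_blade in the frame of back_rest between -0.01 and 0.01 m and y of stored_blade in the frame of back_rest between -0.025 and 0.025 m and z of stored_blade in the frame of back_rest between -0.004 and 0.0115 m and linear speed of each of loose_blade, stored_blade below 0.02 m/s); the robot touches nothing.
It fails at once if a bystander (spanner, wing nuts, hex key, counter) is moved more than 30 mm (distance of any of spanner, wing_nut_a, wing_nut_b, hex_key_8, counter from where it was at the start of the episode above 0.03 m).
It also fails if it takes over 67 s, if anything falls off the work surface, if the arm or the gripper's body presses on something with over 40 N, if the wrist force passes 120 N, or if a joint passes its speed limit or range.

## Working session

There is one attempt and no reset: what is moved stays moved. The work goes in short steps, Python scripts to look and compute and a tool call to move; the robot and the scene stay as the last step left them, time stands still between calls to the robot, and variables do not carry over. Pictures are saved under pics/ and viewed, at most 10 in all, crops included, and the job is handed in when it is done.

Besides the shell and the picture viewer there is one more tool, called after ">>>" as name(argument=value, ...) on one line, values as JSON. send_rows: Moves the arm, as the interface text tells. Its arguments: {"type":"object","properties":{"targets":{"type":"array"},"newtons":{"type":"number"}},"required":["targets"]}

```bash
mkdir -p pics; python3 - <<'E'
from bench import robot
import cv2,json
import numpy as np
s=robot.get_state();print({k:np.round(v,4).tolist() for k,v in s.items()})
for n in("top","scene"):
    c=robot.read_camera(n);cv2.imwrite(f"pics/{n}0.png",c["color"]);
    print(n,c["fx"],c["fy"],c["cx"],c["cy"],np.round(c["T"],4).tolist())
    json.dump({k:(np.array(v).tolist()) for k,v in c.items() if k!="color"},open(n+".json","w"))
E
```

```text
{'time': 0.0, 'joints': [1.4506, 0.3855, 0.0066, -0.0005, -1.194, -0.2586], 'joint_velocities': [-0.0006, -0.0004, 0.0007, 0.0011, 0.0024, 0.0005], 'joint_torque': [0.0003, -39.2287, 18.84, 4.1862, -0.0046, -0.0], 'eef_pos': [0.2309, 0.5802, 0.2302], 'tcp_rot': [0.9821, -0.1884, -0.0002, 0.0011], 'wrist_force': [-0.1967, -0.0077, 0.0492], 'moment': [-0.02, 0.0135, -0.002], 'finger_force': 0.0, 'grip_width': 0.0854}
top 415.9698528015372 415.9698528015372 275.9527259178726 206.40640368994949 [[-0.0053, -0.9858, 0.168, 0.3635], [-0.9999, 0.0074, 0.0115, -0.0221], [-0.0125, -0.168, -0.9857, 1.0682], [0.0, 0.0, 0.0, 1.0]]
scene 441.8359606163578 441.8359606163578 279.8233418376056 210.44942378003827 [[0.9033, -0.2107, 0.3737, 0.1344], [-0.429, -0.4339, 0.7923, -0.8816], [-0.0048, -0.876, -0.4823, 0.5799], [0.0, 0.0, 0.0, 1.0]]
```

View pics/top0.png

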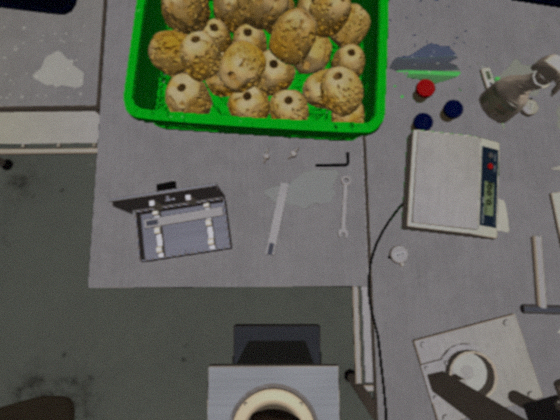

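View pics/scene0.png

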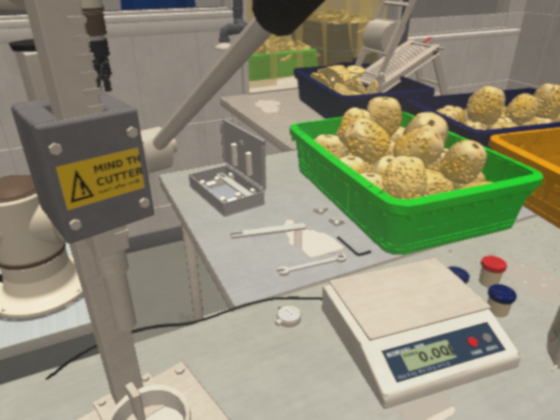

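The top view shows the case around px (135–232, 185–262) with the lid leaning back, the blade from (284,183) to (270,254), and the spanner at x≈345. I'll zoom in next.

```bash
python3 - <<'E'
import cv2
a=cv2.imread("pics/top0.png")[145:275,105:305]
a=cv2.resize(a,None,fx=4,fy=4,interpolation=cv2.INTER_CUBIC)
for i in range(0,200,20):cv2.putText(a,str(105+i),(i*4,10),0,.35,(0,0,255));cv2.line(a,(i*4,12),(i*4,18),(0,0,255))
for i in range(0,130,20):cv2.putText(a,str(145+i),(0,i*4+4),0,.35,(0,0,255))
cv2.imwrite("pics/top0z.png",a)
E
cat > h.py <<'E'
import json,numpy as np
def load(n):return json.load(open(f"{n}.json"))
def ray(c,p,z,T=None):
    T=np.array(c["T"] if T is None else T);d=T[:3,:3]@[(p[0]-c["cx"])/c["fx"],(p[1]-c["cy"])/c["fy"],1]
    return T[:3,3]+d*(z-T[2,3])/d[2]
def proj(c,P,T=None):
    T=np.array(c["T"] if T is None else T);q=(np.atleast_2d(P)-T[:3,3])@T[:3,:3]
    return np.c_[q[:,0]/q[:,2]*c["fx"]+c["cx"],q[:,1]/q[:,2]*c["fy"]+c["cy"]]
E
```

```text
(no output)
```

View pics/top0z.png

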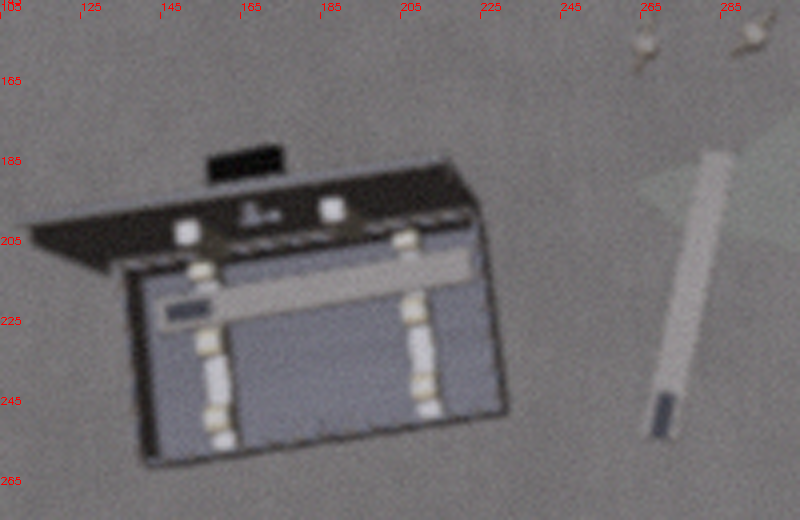

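```bash
python3 - <<'E'
from h import *
from scipy.optimize import least_squares
c=load("top")
f=lambda u,v:(105+u/4,145+v/4)
a=ray(c,f(718,152),.008);b=ray(c,f(661,438),.008)
d=a-b;print("blade",a,b,(a+b)/2,np.linalg.norm(d),np.degrees(np.arctan2(d[1],d[0])))
px=np.array([f(*p) for p in[(147,466),(508,413),(478,207),(125,264),(30,228),(447,162)]])
def model(q):
    x,y,t,L=q;R=np.array([[np.cos(t),-np.sin(t)],[np.sin(t),np.cos(t)]])
    le=[66-145*np.cos(L),48+145*np.sin(L)]
    P=np.array([[-63,113,46],[-63,-113,46],[63,-113,46],[63,113,46],[le[0],117,le[1]],[le[0],-117,le[1]]])/1000
    return np.c_[P[:,:2]@R.T+[x,y],P[:,2]]
r=least_squares(lambda q:(proj(c,model(q))-px).ravel(),[.4,.2,.1,1.6])
print(r.x,np.round(r.fun.reshape(-1,2),1))
x,y,t,L=r.x
R=np.array([[np.cos(t),-np.sin(t)],[np.sin(t),np.cos(t)]])
print("rest",R@[-.015,0]+[x,y], "tilt",np.degrees(t))
E
```

```text
blade [ 0.60605832 -0.03245808  0.008     ] [0.42063671 0.00530385 0.008     ] [ 0.51334752 -0.01357711  0.008     ] 0.18922774457768196 -11.511121633677037
[0.48247297 0.21853976 0.14969261 1.53252052] [[-0.8  0. ]
 [ 0.3 -1.1]
 [ 0.9  0.6]
 [-0.3  0.3]
 [-1.8  0.1]
 [ 1.7 -0.1]]
rest [0.46764071 0.21630275] tilt 8.57675492120957
```

```bash
cat >> h.py <<'E'
from scipy.spatial.transform import Rotation as R
def down(yaw_y):  # tool pointing down, closing axis (tool y) at yaw_y deg in world
    t=np.radians(yaw_y);y=np.array([np.cos(t),np.sin(t),0]);z=np.array([0,0,-1.])
    return R.from_matrix(np.c_[np.cross(y,z),y,z])
def go(pos,rot):
    from bench import robot
    s=robot.get_state();r=R.from_quat(s["tcp_rot"])
    print("t",s["time"],"at",np.round(s["eef_pos"],4),"turn",np.round((r.inv()*rot).as_rotvec(),3),"shift",np.round(1000*r.inv().apply(np.array(pos)-s["eef_pos"]),1),"F",np.round(s["wrist_force"],1),"w",np.round(s["grip_width"],4))
E
python3 -c "
from h import *
from bench import robot
go([.43,.21,.30],down(-140)); go([.513,-.0136,.15],down(-101.5))
print(robot.read_camera('wrist')['T_tool_cam'])"
```

```text
t 0.1 at [0.2309 0.5802 0.2303] turn [ 0.002 -0.001  0.494] shift [321.9 270.4 -69.1] F [ 0.2 -0.1  0.5] w 0.0854
t 0.1 at [0.2309 0.5802 0.2303] turn [ 0.002  0.    -0.178] shift [481.7 447.2  81.3] F [ 0.2 -0.1  0.5] w 0.0854
[[ 6.07996019e-04 -9.47096490e-01 -3.20948389e-01  8.34807213e-02]
 [ 9.99999771e-01  4.80542389e-04  4.76325400e-04 -9.23589700e-04]
 [-2.96896809e-04 -3.20948606e-01  9.47096566e-01 -1.42360548e-01]
 [ 0.00000000e+00  0.00000000e+00  0.00000000e+00  1.00000000e+00]]
```

>>> send_rows(targets=[0,0,0.49,322,270,-70,-1,0,0,0.49,322,270,-70,-1,0,0,0.49,322,270,-70,-1,0,0,0.49,322,270,-70,-1,0,0,0.49,322,270,-70,-1,0,0,0.49,322,270,-70,-1,0,0,0.49,322,270,-70,-1,0,0,0.49,322,270,-70,-1,0,0,0.49,322,270,-70,-1,0,0,0.49,322,270,-70,-1])

```text
time: 1.15
eef_pos: [0.4314, 0.2083, 0.302]
tcp_rot: [0.906, -0.423, 0.0, -0.0]
wrist_force: [0.2, 0.3, 0.2]
grip_width: 0.0855
finger_force: 0.0
```

>>> send_rows(targets=[0,0,0,0,0,0,-1,0,0,0,0,0,0,-1])

```text
time: 1.35
eef_pos: [0.43, 0.2113, 0.3009]
tcp_rot: [0.907, -0.421, -0.0, 0.0]
wrist_force: [1.1, -0.5, 0.6]
grip_width: 0.0855
finger_force: 0.0
```

```bash
cat >> h.py <<'E'
def wrist(name):
    from bench import robot
    import cv2
    s=robot.get_state();c=robot.read_camera("wrist")
    T=np.eye(4);T[:3,:3]=R.from_quat(s["tcp_rot"]).as_matrix();T[:3,3]=s["eef_pos"]
    d=dict(fx=c["fx"],fy=c["fy"],cx=c["cx"],cy=c["cy"],T=(T@np.array(c["T_tool_cam"])).tolist())
    json.dump(d,open(f"{name}.json","w"));cv2.imwrite(f"pics/{name}.png",c["color"])
E
python3 -c "
from h import *
wrist('w1');go([.513,-.0136,.15],down(-101.5))"
```

```text
t 1.4 at [0.4299 0.2115 0.3009] turn [ 0.001  0.    -0.667] shift [225.4  82.1 150.9] F [-0.4  0.1  0.1] w 0.0854
```

View pics/w1.png

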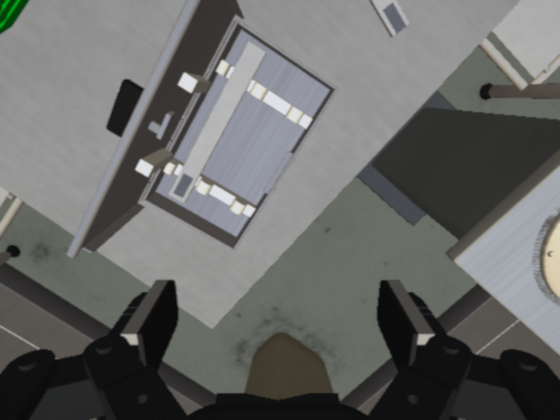

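The wrist view shows the case rim corners at (336,88), (236,247), (139,203) and (238,16), with the lid hem's left end at (72,255). Both rest bars and the knob are visible.

```bash
python3 - <<'E'
from h import *
from scipy.optimize import least_squares
c=load("w1");ct=load("top");f=lambda u,v:(105+u/4,145+v/4)
pt=np.array([f(*p) for p in[(147,466),(508,413),(478,207),(125,264),(30,228),(447,162)]])
px=np.array([(236,247),(336,88),(238,16),(139,203),(72,255)])
def model(q):
    x,y,t,L=q;Q=np.array([[np.cos(t),-np.sin(t)],[np.sin(t),np.cos(t)]])
    le=[66-143*np.cos(L),48+143*np.sin(L)]
    P=np.array([[-63,113,46],[-63,-113,46],[63,-113,46],[63,113,46],[le[0],117,le[1]],[le[0],-117,le[1]]])/1000
    return np.c_[P[:,:2]@Q.T+[x,y],P[:,2]]
for fun in(lambda q:(proj(c,model(q)[:5])-px).ravel(),lambda q:np.r_[(proj(c,model(q)[:5])-px).ravel(),1*(proj(ct,model(q))-pt).ravel()]):
    r=least_squares(fun,[.4,.2,.1,1.6])
    x,y,t,L=r.x;print(r.x,np.round(r.fun.reshape(-1,2),1).tolist(),"rest",[x-.015*np.cos(t),y-.015*np.sin(t)],np.degrees(t))
E
```

```text
[0.48394872 0.22254229 0.14836926 1.55396744] [[-1.9, 3.6], [2.5, -1.4], [-2.2, 0.6], [2.3, -3.5], [-0.4, 0.9]] rest [np.float64(0.4691135137185391), np.float64(0.22032490573162652)] 8.500932179189785
[0.48373838 0.22185753 0.14634221 1.54877898] [[-1.7, 3.3], [3.2, -1.5], [-1.3, 0.2], [2.6, -4.0], [0.9, 0.6], [-2.2, -0.6], [-1.1, -1.4], [-0.3, 0.3], [-1.5, -0.3], [-3.0, -1.6], [0.3, -1.4]] rest [np.float64(0.4688987127497648), np.float64(0.21967022521678167)] 8.38479071136966
```

>>> send_rows(targets=[0,0,-0.667,225,82,50,-1,0,0,-0.667,225,82,50,-1,0,0,-0.667,225,82,50,-1,0,0,-0.667,225,82,50,-1,0,0,-0.667,225,82,50,-1,0,0,-0.667,225,82,50,-1,0,0,-0.667,225,82,50,-1,0,0,-0.667,225,82,50,-1,0,0,-0.667,225,82,50,-1])

```text
time: 2.3
eef_pos: [0.5131, -0.0128, 0.2514]
tcp_rot: [0.995, -0.1, 0.0, -0.0]
wrist_force: [-0.5, 0.5, 0.9]
grip_width: 0.0853
finger_force: 0.0
```

```bash
python3 -c "
from h import *
wrist('w2')"
```

```text
(no output)
```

View pics/w2.png

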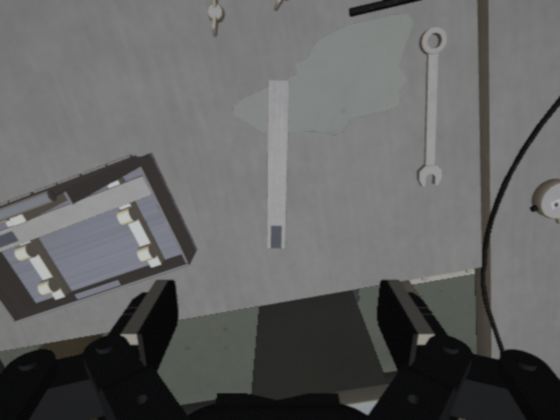

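The blade in the wrist view runs from (279,81) to (276,248), nearly aligned with the tool's x axis.

```bash
python3 - <<'E'
from h import *
import cv2
c=load("w2")
a=ray(c,(279,81),.008);b=ray(c,(276,248),.008);d=a-b;m=(a+b)/2
print(a,b,m,np.linalg.norm(d),np.degrees(np.arctan2(d[1],d[0])))
go([m[0],m[1],.002],down(np.degrees(np.arctan2(d[1],d[0]))-90))
for p in[(196,263),(15,319),(153,154)]:print(ray(c,p,.046))
a=cv2.imread("pics/w1.png")[0:262,60:350];a=cv2.resize(a,None,fx=2.27,fy=2.27,interpolation=cv2.INTER_CUBIC)
cw=load("w1")
x,y,t=.4839,.2225,.1484;Q=np.array([[np.cos(t),-np.sin(t)],[np.sin(t),np.cos(t)]])
P=[[sx*63,sy*113,46] for sx,sy in((-1,1),(-1,-1),(1,-1),(1,1))]+[[lx+s*15.5,yy,35] for lx in(-15,33) for s in(-1,1) for yy in(-65,65)]
P=np.array(P)/1000;P=np.c_[P[:,:2]@Q.T+[x,y],P[:,2]]
for u in proj(cw,P):cv2.drawMarker(a,tuple(int(k) for k in((u-[60,0])*2.27)),(0,0,255),0,10)
cv2.imwrite("pics/w1z.png",a)
E
```

```text
[ 0.60607009 -0.03292746  0.008     ] [0.42183634 0.00768575 0.008     ] [ 0.51395321 -0.01262085  0.008     ] 0.18865711471731053 -12.431678467414867
t 2.35 at [ 0.5131 -0.0128  0.2516] turn [-0.    -0.     0.017] shift [ 7.000e-01 -2.000e-01  2.496e+02] F [-0.3  0.9  0.1] w 0.0855
[0.43866278 0.09416378 0.046     ]
[0.41038335 0.32128085 0.046     ]
[0.56317938 0.10341418 0.046     ]
```

View pics/w1z.png

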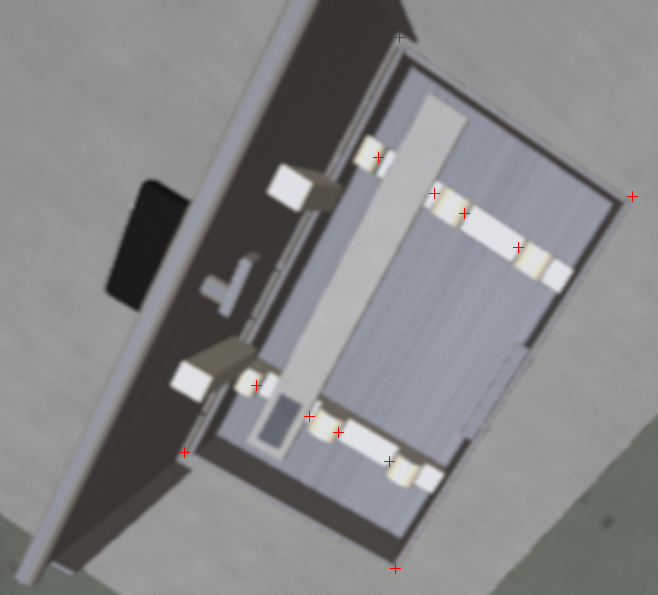

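```bash
python3 - <<'E'
from h import *
c=load("w1");g=lambda u,v:(60+u/2.27,v/2.27)
for z in(.022,.028):
    p=[ray(c,g(*q),z) for q in[(467,216),(524,251),(342,431),(394,464)]]
    print(z,np.round(np.mean(p,0),4),[np.round(k[:2],4).tolist() for k in p],np.linalg.norm(p[0]-p[1]),np.linalg.norm(p[2]-p[3]))
    a=(p[0]+p[1])/2;b=(p[2]+p[3])/2;print(np.degrees(np.arctan2(*(b-a)[:2])),np.linalg.norm(b-a))
print(np.array(c["T"])[:3,3])
# rim corners refined
for q in[(628,200),(395,564),(189,456),(404,45)]:print(ray(c,g(*q),.046))
E
```

```text
0.022 [0.4664 0.2218 0.022 ] [[0.4925, 0.1589], [0.4596, 0.1532], [0.4734, 0.2892], [0.44, 0.2857]] 0.03345055097050378 0.03357342816400492
-8.39816590418994 0.13279376724545106
0.028 [0.4666 0.2207 0.028 ] [[0.4924, 0.1588], [0.4599, 0.1531], [0.4735, 0.2872], [0.4406, 0.2838]] 0.032974056292308075 0.033095183131119206
-8.39816590418995 0.13090215345870612
[0.4846456  0.14877662 0.44320786]
[0.43882009 0.10380973 0.046     ]
[0.40676786 0.32275081 0.046     ]
[0.52678555 0.34357997 0.046     ]
[0.55956348 0.12095296 0.046     ]
```

>>> send_rows(targets=[0,0,0.017,0.5,0,210,-1,0,0,0.017,0.5,0,210,-1,0,0,0.017,0.5,0,210,-1,0,0,0.017,0.5,0,210,-1,0,0,0.017,0.5,0,225,-1,0,0,0.017,0.5,0,240,-1,0,0,0.017,0.5,0,249,-1,0,0,0.017,0.5,0,249,-1])

```text
time: 3.15
eef_pos: [0.5133, -0.0134, 0.0017]
tcp_rot: [0.994, -0.108, -0.001, 0.0]
wrist_force: [0.6, -0.1, 0.2]
grip_width: 0.0854
finger_force: 0.0
```

>>> send_rows(targets=[0,0,0,0,0,0,1,0,0,0,0,0,0,1,0,0,0,0,0,0,1,0,0,0,0,0,0,1,0,0,0,0,0,0,1,0,0,0,0,0,0,1], newtons=40)

```text
time: 3.75
eef_pos: [0.5141, -0.014, 0.0031]
tcp_rot: [0.994, -0.109, 0.001, -0.0]
wrist_force: [-2.2, 0.1, 5.3]
grip_width: 0.0206
finger_force: 39.4
```

>>> send_rows(targets=[0,0,0,0,0,-50,1,0,0,0,0,0,-100,1,0,0,0,0,0,-150,1,0,0,0,0,0,-150,1])

```text
time: 4.15
eef_pos: [0.5182, -0.0135, 0.1596]
tcp_rot: [0.994, -0.109, 0.008, -0.002]
wrist_force: [0.4, 1.4, -1.2]
grip_width: 0.0201
finger_force: 39.6
```

```bash
python3 -c "
from h import *
go([.4675,.221,.11],down(-171.6))"
```

```text
t 4.15 at [ 0.5182 -0.0135  0.1596] turn [-0.014 -0.009  1.207] shift [-100.8 -217.7   49.3] F [ 0.4  1.4 -1.2] w 0.0201
```

>>> send_rows(targets=[0,0,1.206,-97,-217,0,1,0,0,1.206,-97,-217,0,1,0,0,1.206,-97,-217,0,1,0,0,1.206,-97,-217,0,1,0,0,1.206,-97,-217,0,1,0,0,1.206,-97,-217,0,1,0,0,1.206,-97,-217,0,1,0,0,1.206,-97,-217,0,1,0,0,1.206,-97,-217,0,1,0,0,1.206,-97,-217,0,1])

```text
time: 5.15
eef_pos: [0.4655, 0.2185, 0.1514]
tcp_rot: [0.757, -0.654, -0.0, 0.001]
wrist_force: [0.3, 0.1, -1.0]
grip_width: 0.0208
finger_force: 39.7
```

>>> send_rows(targets=[0,0,0,0,0,0,1,0,0,0,0,0,0,1,0,0,0,0,0,0,1])

```text
time: 5.45
eef_pos: [0.466, 0.2186, 0.1522]
tcp_rot: [0.757, -0.653, -0.0, 0.0]
wrist_force: [-0.5, 0.4, -0.5]
grip_width: 0.0205
finger_force: 39.7
```

```bash
python3 -c "
from h import *
wrist('w3');go([.4675,.221,.027],down(-171.6))"
```

```text
t 5.5 at [0.466  0.2187 0.1522] turn [ 0.  0. -0.] shift [ -2.1  -1.8 125.2] F [-0.8 -0.  -0.2] w 0.0204
```

View pics/w3.png

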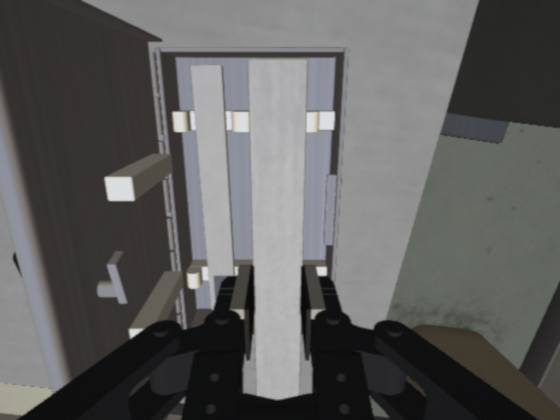

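The wrist view over the case shows the blade centred at column 278, lying parallel to the case. The case's right rim corners are at (152,48) and (347,50).

```bash
python3 - <<'E'
from h import *
c=load("w3")
A=ray(c,(151.5,47.5),.046);B=ray(c,(347.5,49.5),.046);C=ray(c,(331,262),.046)
print(A,B,np.linalg.norm(A-B))
d=A-B;print(np.degrees(np.arctan2(d[1],d[0])))
d=C-B;print(np.degrees(np.arctan2(-d[0],d[1])))
t=np.radians(8.4);m=(A+B)/2;y=np.array([-np.sin(t),np.cos(t)]);x=np.array([np.cos(t),np.sin(t)])
print("case from rim",m[:2]+.113*y,"rest",m[:2]+.113*y-.015*x)
zb=.158
E1=ray(c,(278,60),zb);E0=ray(c,(278,395),zb);print("blade",E1,E0,np.degrees(np.arctan2(-(E0-E1)[0],(E0-E1)[1])),np.linalg.norm(E1-E0))
# tooth far bar
for q in[(241,122),(312,122)]:
    P=ray(c,q,.034);print("tooth",q,P)
E
```

```text
[0.56352402 0.12187442 0.046     ] [0.43795209 0.10444097 0.046     ] 0.1267763129731256
7.903985491004337
7.251098892789158
case from rim [0.48423067 0.22494547] rest [0.46939159 0.22275422]
blade [0.48048014 0.12633924 0.158     ] [0.45772638 0.27893901 0.158     ] 8.48074569337089 0.15428681862372143
tooth (241, 122) [0.5020187  0.16098806 0.034     ]
tooth (312, 122) [0.45127466 0.15346349 0.034     ]
```

>>> send_rows(targets=[0,0,0,-1,-2,40,1,0,0,0,-1,-2,80,1,0,0,0,-1,-2,95,1,0,0,0,-1,-2,105,1,0,0,0,-1,-2,115,1,0,0,0,-1,-2,120,1,0,0,0,-1,-2,125,1,0,0,0,-1,-2,125,1,0,0,0,-1,-2,125,1])

```text
time: 6.4
eef_pos: [0.4682, 0.2203, 0.0278]
tcp_rot: [0.757, -0.654, 0.0, -0.001]
wrist_force: [0.4, -0.3, 0.2]
grip_width: 0.0206
finger_force: 39.7
```

```bash
python3 -c "
from h import *
wrist('w4');go([.468,.22,.026],down(-171.6))"
```

```text
t 6.45 at [0.4682 0.2204 0.0279] turn [-0.001  0.001 -0.   ] shift [0.3 0.2 1.9] F [-0.1 -0.5 -1. ] w 0.0203
```

View pics/w4.png

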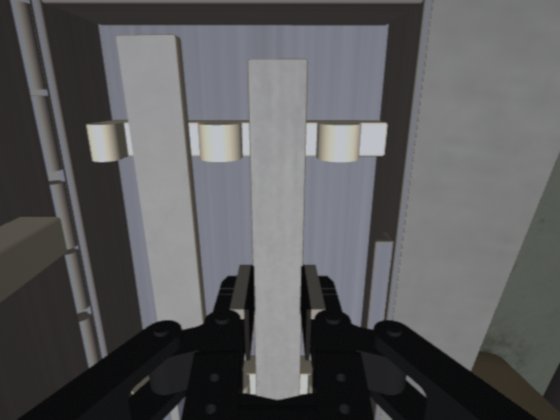

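The blade sits between the teeth (gaps 242–250 and 306–317), well centred. I'll lower it the last 2.5 mm and open slightly.

>>> send_rows(targets=[0,0,0,0,0,2.5,1,0,0,0,0,0,2.5,1,0,0,0,0,0,2.5,0.3,0,0,0,0,0,2.5,0.3,0,0,0,0,0,2.5,0.3,0,0,0,0,0,2.5,0.3])

```text
time: 7.05
eef_pos: [0.4678, 0.22, 0.0248]
tcp_rot: [0.757, -0.654, 0.0, 0.0]
wrist_force: [0.1, 0.3, -0.6]
grip_width: 0.0297
finger_force: 0.0
```

>>> send_rows(targets=[0,0,0,0,0,-20,0.3,0,0,0,0,0,-60,0.3,0,0,0,0,0,-110,0.3,0,0,0,0,0,-160,0.3,0,0,0,0,0,-215,0.3,0,0,0,0,0,-215,1,0,0,0,0,0,-215,1])

```text
time: 7.75
eef_pos: [0.4682, 0.2205, 0.2416]
tcp_rot: [0.757, -0.654, 0.0, -0.002]
wrist_force: [-0.4, -0.1, -0.5]
grip_width: 0.0019
finger_force: 0.0
```

```bash
python3 - <<'E'
from h import *
c=load("top")
for z in(0,.15):print(ray(c,(150,122),z),ray(c,(230,132),z))
wrist('w5');go([.468,.22,.24],down(-171.6))
for th in np.linspace(1.7,0,15):print(round(th,2),np.round([66-125*np.cos(th)+1.5*np.sin(th)+14.5,48+125*np.sin(th)+1.5*np.cos(th)],1))
E
```

```text
[0.78013421 0.33029135 0.        ] [0.74964698 0.11285427 0.        ]
[0.72163102 0.28080148 0.15      ] [0.695425  0.0938983 0.15     ]
t 7.8 at [0.4673 0.2199 0.2395] turn [ 0.001  0.001 -0.001] shift [-0.  -0.7 -0.5] F [-1.2  0.1  0.1] w 0.0003
1.7 [ 98.1 171.8]
1.58 [ 83. 173.]
1.46 [ 67.8 172.4]
1.34 [ 52.8 169.9]
1.21 [ 38.3 165.7]
1.09 [ 24.3 159.7]
0.97 [ 11.2 152.1]
0.85 [ -0.9 142.9]
0.73 [-11.8 132.3]
0.61 [-21.3 120.5]
0.49 [-29.3 107.7]
0.36 [-35.8  93.9]
0.24 [-40.5  79.5]
0.12 [-43.4  64.6]
0.0 [-44.5  49.5]
```

View pics/w5.png

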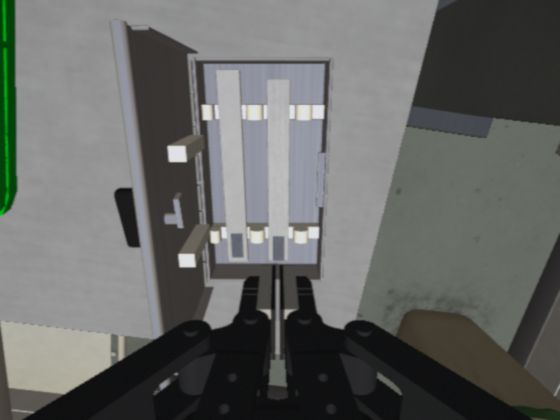

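The blade lies in the front rest (268–290, 80–262), parallel to the stored blade. Next I'll go behind the lid.

>>> send_rows(targets=[0,0,0,60,-130,0,1,0,0,0,60,-130,0,1,0,0,0,60,-130,0,1,0,0,0,60,-130,0,1,0,0,0,60,-130,30,1,0,0,0,60,-130,70,1,0,0,0,60,-130,70,1])

```text
time: 8.5
eef_pos: [0.6001, 0.1776, 0.1615]
tcp_rot: [0.756, -0.654, -0.004, 0.008]
wrist_force: [-0.7, -0.6, -1.0]
grip_width: -0.0002
finger_force: 0.0
```

>>> send_rows(targets=[0,0,0,0,20,0,1,0,0,0,0,34,0,1,0,0,0,0,48,0,1,0,0,0,0,62,0,1,0,0,0,0,76,4,1,0,0,0,0,90,10,1,0,0,0,0,103,18,1,0,0,0,0,103,18,1])

```text
time: 9.3
eef_pos: [0.5015, 0.1642, 0.152]
tcp_rot: [0.757, -0.653, -0.0, 0.001]
wrist_force: [0.9, 0.7, 0.4]
grip_width: 0.0003
finger_force: 0.0
```

```bash
python3 - <<'E'
from h import *
wrist('w6');go([.606,.18,.17],down(-171.6))
E
```

```text
t 9.35 at [0.5028 0.1646 0.1524] turn [ 0.    -0.001  0.001] shift [-1.000e-01 -1.044e+02 -1.760e+01] F [1.7 0.2 0.1] w -0.0001
```

View pics/w6.png

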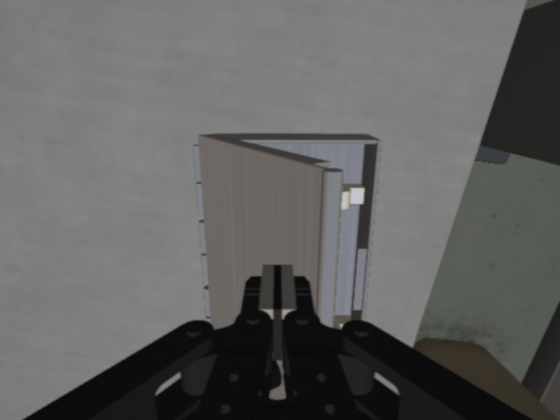

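The wrist view shows the lid swung well forward, hem along column 330 and the finger on its outer face. I continue along the arc.

>>> send_rows(targets=[0,0,0,0,12,9,1,0,0,0,0,23,20,1,0,0,0,0,32,32,1,0,0,0,0,40,44,1,0,0,0,0,47,58,1,0,0,0,0,51,72,1,0,0,0,0,54,87,1,0,0,0,0,55,97,1,0,0,0,0,55,101,1,0,0,0,0,55,101,1])

```text
time: 10.35
eef_pos: [0.4493, 0.1568, 0.0506]
tcp_rot: [0.757, -0.654, 0.0, 0.0]
wrist_force: [-0.5, -0.4, 0.2]
grip_width: 0.0004
finger_force: 0.0
```

>>> send_rows(targets=[0,0,0,0,0,1.5,1,0,0,0,0,0,3,1,0,0,0,0,0,3,1])

```text
time: 10.65
eef_pos: [0.4497, 0.1571, 0.0495]
tcp_rot: [0.757, -0.653, 0.0, -0.001]
wrist_force: [-1.2, -0.8, 8.4]
grip_width: -0.0001
finger_force: 4.3
```

>>> send_rows(targets=[0,0,0,0,0,2,1,0,0,0,0,0,2,1,0,0,0,0,0,2,1])

```text
time: 10.95
eef_pos: [0.4498, 0.1571, 0.0493]
tcp_rot: [0.757, -0.653, 0.001, -0.001]
wrist_force: [-5.5, -0.4, 23.8]
grip_width: -0.0002
finger_force: 11.5
```

>>> send_rows(targets=[0,0,0,0,0,-20,1,0,0,0,0,0,-70,1,0,0,0,0,0,-120,1,0,0,0,-60,0,-170,1,0,0,0,-60,0,-170,0.1,0,0,0,-60,0,-170,0.1,0,0,0,-60,0,-170,0.1])

```text
time: 11.65
eef_pos: [0.4397, 0.2159, 0.2158]
tcp_rot: [0.757, -0.653, -0.0, -0.0]
wrist_force: [0.4, -0.3, -0.4]
grip_width: 0.0387
finger_force: 0.0
```

```bash
python3 - <<'E'
from h import *
import cv2
from scipy.optimize import least_squares
wrist('w7');go([.42,.21,.2],down(-171.6))
c=load('w7');a=cv2.imread('pics/w7.png');g=a.max(2)
# dark blobs on lid region
x,y,t=.4838,.2235,.1466
case=lambda P:np.c_[np.array(P)[:,0]*np.cos(t)-np.array(P)[:,1]*np.sin(t)+x,np.array(P)[:,0]*np.sin(t)+np.array(P)[:,1]*np.cos(t)+y,np.array(P)[:,2]]
print("pred knob px",proj(c,case([[-.04,0,.0775],[-.04,.023,.0775],[-.04,-.023,.0775]])).round())
print("pred lid corners",proj(c,case([[-.079,.117,.048],[-.079,-.117,.048],[.066,-.117,.048]])).round())
m=(g<60).astype(np.uint8)
n,l,st,ce=cv2.connectedComponentsWithStats(m)
for i in range(1,n):
    if st[i,4]>150:print(st[i],ce[i].round(1))
E
```

```text
t 11.7 at [0.4394 0.2151 0.2149] turn [ 0.002 -0.001 -0.001] shift [ 2.3 19.9 14.9] F [-0.3 -0.7 -0.1] w 0.0384
pred knob px [[273. 198.]
 [273. 224.]
 [273. 171.]]
pred lid corners [[312. 300.]
 [321.  49.]
 [141.  49.]]
[  397     0   163   158 17943] [486.7  61.6]
[264 168  20  54 593] [272.9 195.6]
[    9   227   551   193 40234] [306.8 368.1]
```

```bash
python3 - <<'E'
from h import *
import cv2
c=load('w7');a=cv2.imread('pics/w7.png');g=a.max(2)
for th in(45,60,75):
    m=(g[150:240,240:310]<th).astype(np.uint8);p=np.argwhere(m)[:,::-1].astype(np.float32)+[240,150]
    r=cv2.minAreaRect(p.astype(np.float32));P=cv2.boxPoints(r);print(th,r)
    for k in P:print(ray(c,k,.0775).round(4))
    print(ray(c,r[0],.0765))
go(ray(c,r[0],.0765)*[1,1,0]+[0,0,.055],down(-171.6))
E
```

```text
45 ((273.1246643066406, 194.56576538085938), (15.755060195922852, 53.860321044921875), 6.009006023406982)
[0.45   0.2386 0.0775]
[0.4517 0.1921 0.0775]
[0.4389 0.1916 0.0775]
[0.4366 0.2382 0.0775]
[0.44427953 0.21481861 0.0765    ]
60 ((273.2633361816406, 194.5509033203125), (17.361459732055664, 53.747352600097656), 3.814074993133545)
[0.4497 0.2388 0.0775]
[0.453  0.1925 0.0775]
[0.439  0.1914 0.0775]
[0.4349 0.2377 0.0775]
[0.44416686 0.21478889 0.0765    ]
75 ((273.2721862792969, 194.91815185546875), (17.427980422973633, 54.612098693847656), 3.814074993133545)
[0.4496 0.2396 0.0775]
[0.453  0.1924 0.0775]
[0.4389 0.1913 0.0775]
[0.4348 0.2384 0.0775]
[0.44411396 0.21510315 0.0765    ]
t 11.7 at [0.4394 0.2151 0.2149] turn [ 0.002 -0.001 -0.001] shift [  0.6  -5.  159.9] F [-0.3 -0.7 -0.1] w 0.0384
```

>>> send_rows(targets=[0,0,0.1,0.5,-5,50,0.1,0,0,0.1,0.5,-5,100,0.1,0,0,0.1,0.5,-5,125,0.1,0,0,0.1,0.5,-5,145,0.1,0,0,0.1,0.5,-5,160,0.1,0,0,0.1,0.5,-5,160,0.1])

```text
time: 12.3
eef_pos: [0.4431, 0.2133, 0.0526]
tcp_rot: [0.723, -0.691, -0.0, 0.004]
wrist_force: [-0.0, -0.2, 0.9]
grip_width: 0.0386
finger_force: 0.0
```

>>> send_rows(targets=[0,0,0,0,0,0,1,0,0,0,0,0,0,1,0,0,0,0,0,0,1,0,0,0,0,0,0,1])

```text
time: 12.7
eef_pos: [0.443, 0.215, 0.0559]
tcp_rot: [0.723, -0.691, -0.001, 0.002]
wrist_force: [-5.4, 1.2, -1.6]
grip_width: 0.0142
finger_force: 39.0
```

>>> send_rows(targets=[0,0,0.1,0,0,0,1,0,0,0.2,0,0,0,1,0,0,0.3,0,0,0,1,0,0,0.3,0,0,0,1])

```text
time: 13.1
eef_pos: [0.4424, 0.2151, 0.0559]
tcp_rot: [-0.611, 0.792, 0.001, -0.002]
wrist_force: [-6.9, 1.9, 1.5]
grip_width: 0.014
finger_force: 39.2
```

```bash
python3 -c "
from bench import robot
s=robot.get_state();print(s['moment'],s['wrist_force'],s['grip_width'],s['eef_pos'])"
```

```text
[ 0.71482277  2.35369485 -0.02607048] [-6.8872978   1.91121144  1.51207469] 0.014031624051037332 [0.44243732 0.21510235 0.05585556]
```

>>> send_rows(targets=[0,0,0.13,0,0,0,1,0,0,0.26,0,0,0,1,0,0,0.39,0,0,0,1,0,0,0.52,0,0,0,1,0,0,0.65,0,0,0,1,0,0,0.78,0,0,0,1,0,0,0.9,0,0,0,1,0,0,0.9,0,0,0,1])

```text
time: 13.9
eef_pos: [0.4412, 0.2161, 0.0558]
tcp_rot: [-0.205, 0.979, 0.001, -0.003]
wrist_force: [-14.5, 8.2, 3.2]
grip_width: 0.0142
finger_force: 39.7
```

```bash
python3 -c "
from bench import robot
s=robot.get_state();print(s['moment'],s['wrist_force'],s['grip_width'],s['eef_pos'])"
```

```text
[ 2.47824164  4.44687854 -0.04545434] [-14.51185247   8.18094419   3.17933804] 0.014205284105535893 [0.44116788 0.21612745 0.05580624]
```

>>> send_rows(targets=[0,0,0.1,1.5,2,0,1,0,0,0.2,1.5,2,0,1,0,0,0.3,1.5,2,0,1,0,0,0.36,1.5,2,0,1,0,0,0.36,1.5,2,0,1])

```text
time: 14.4
eef_pos: [0.4435, 0.2175, 0.0565]
tcp_rot: [-0.028, 1.0, 0.001, 0.001]
wrist_force: [1.9, -0.5, -3.3]
grip_width: 0.014
finger_force: 42.9
```

```bash
python3 -c "
from h import *
from bench import robot
s=robot.get_state();print(s['moment'],s['wrist_force'],s['grip_width'],s['eef_pos'],R.from_quat(s['tcp_rot']).as_matrix()[:,1])"
```

```text
[-0.25930055 -0.6172311  -0.06129158] [ 1.85674244 -0.49743143 -3.3441468 ] 0.013985984099919711 [0.44350243 0.21752732 0.05652109] [-0.05668791  0.99839135  0.00109364]
```

>>> send_rows(targets=[0,0,0.08,0,0,0,1,0,0,0.15,0,0,0,1,0,0,0.15,0,0,0,1])

```text
time: 14.7
eef_pos: [0.4435, 0.2174, 0.0565]
tcp_rot: [0.046, 0.999, 0.0, 0.001]
wrist_force: [1.6, -1.9, -1.5]
grip_width: 0.014
finger_force: 44.9
```

```bash
python3 -c "
from h import *
from bench import robot
s=robot.get_state();print(s['moment'],s['wrist_force'],s['grip_width'],s['eef_pos'],R.from_quat(s['tcp_rot']).as_matrix()[:,1])"
```

```text
[-0.42827737 -0.61149965  0.06084141] [ 1.59819137 -1.90353953 -1.52963349] 0.014042589095308616 [0.44348067 0.21743108 0.05647128] [9.16268547e-02 9.95793062e-01 8.34394713e-04]
```

>>> send_rows(targets=[0,0,0,0,0,0,0.1,0,0,0,0,0,0,0.1,0,0,0,0,0,0,0.1,0,0,0,0,0,-40,0.1,0,0,0,0,0,-90,0.1,0,0,0,0,0,-140,0.1,0,0,0,0,0,-160,0.1,0,0,0,0,0,-160,0.1,0,0,0,0,0,-160,0.1])

```text
time: 15.6
eef_pos: [0.4424, 0.2173, 0.2156]
tcp_rot: [0.047, 0.999, 0.0, -0.0]
wrist_force: [-0.5, 0.9, -0.5]
grip_width: 0.0387
finger_force: 0.0
```

```bash
python3 - <<'E'
from h import *
import cv2
wrist('w8');c=load('w8');g=cv2.imread('pics/w8.png').max(2)
u=proj(c,[[.4438,.2175,.0775]])[0];x0,y0=(u-45).astype(int)
for th in(45,60,75):
    m=(g[y0:y0+90,x0:x0+90]<th).astype(np.uint8)
    n,l,st,ce=cv2.connectedComponentsWithStats(m);i=1+st[1:,4].argmax();p=np.argwhere(l==i)[:,::-1]+[x0,y0]
    P=[ray(c,k,.0775)[:2] for k in cv2.boxPoints(cv2.minAreaRect(p.astype(np.float32)))]
    W=np.array([ray(c,k,.0775)[:2] for k in p]);e,v=np.linalg.eigh(np.cov(W.T))
    print(th,st[i],np.round(P,4).tolist(),"axis deg",np.degrees(np.arctan2(v[1,1],v[0,1])),W.mean(0))
corner=[[.484+a*.989-b*.146,.2225+a*.146+b*.989,.048] for a,b in((-.079,.117),(-.079,-.117),(.066,-.117))]
print(proj(c,corner).round(),u)
E
```

```text
45 [ 36  16  21  54 565] [[0.4183, 0.2111], [0.4179, 0.2246], [0.4645, 0.2263], [0.465, 0.2121]] axis deg -173.6426612548614 [0.44184958 0.21862636]
60 [ 36  15  21  55 627] [[0.4179, 0.2109], [0.4173, 0.2251], [0.4646, 0.2272], [0.4653, 0.2122]] axis deg -173.21414895449394 [0.4416484  0.21864479]
75 [ 35  15  22  55 677] [[0.4177, 0.2105], [0.4173, 0.2255], [0.4647, 0.2269], [0.4652, 0.211]] axis deg -173.28901397371962 [0.44127113 0.2185086 ]
[[398. 115.]
 [140. 179.]
 [190. 312.]] [276.65856163 197.8359205 ]
```

```bash
python3 -c "
from bench import robot
print(robot.job_done())"
```

```text
the job is handed in; nothing more can be done
None
```

The spare blade is in the front rest, the lid is shut and the knob is turned clockwise to about its locked angle. I handed the job in at about 16 s; the hand-in returned no verdict, and I didn't view a picture after shutting the lid, so that part rests on force, position and pixel readings.

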